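# Hold the herb mill's bayonet lid at half twist

## Robot

A 6-joint arm with a two-finger parallel gripper is mounted at the origin on the work surface. World frame = base frame: x ahead of the robot, y to its left, z up, the work surface at z = 0. Lengths are in m, angles in rad, forces in N, time in s.
With the tool pointing down it reaches from about 0.35 to 1 m from the base axis. Payload 7.1 kg.
Tool frame: the origin (TCP) lies between the finger pads; the fingertips stand 22 mm ahead of it and the grasp point (between the pads) lies 3 mm ahead of it; x points along the fingers, y is the direction in which the jaws open and shut, and the axes are right-handed (so a half turn about x gives the same grasp; the last joint's range is limited). The gripper opens to 85 mm and grips with 20 to 120 N. Pads are 22 mm wide; open, the fingers measure 114 mm over their backs; the gripper's body (76 mm by 85 mm) begins 54 mm behind the grasp point. The pads swing forward as they close: fully open they stand 13 mm farther back than shut.
Start: joints at [-1.121, 0.423, 1.63, -0, 1.089, -0.019], TCP at [0.282, -0.558, 0.253] pointing down, gripper open.
Joint ranges: [-3, 3], [-0.9, 2.11], [0.09, 2.58], [-1.31, 4.45], [0.11, 2.69], [-2.54, 2.54]. Speed limits (rad/s): [2.39, 2.39, 3.01, 3.14, 3.14, 3.14].

## Interface

Orientations are given as a rotation vector (axis times angle).
In Python, from rig import manip gives the robot as it stands. The module is installed in compiled form; this text tells all that it offers. Calls block until the motion is done:
- manip.move_to(position, orientation): joint-space move of the TCP to a pose.
- manip.servo_line(position, orientation=None, rate=0.15): straight line of the TCP; orientation=None keeps the orientation; rate is the mean speed in m/s.
- manip.set_joints(angles): joint-space move.
- manip.command_gripper(opening, f_grip=None): finger opening in m; f_grip is the grip in N (None keeps the last); returns when the fingers have stopped.
- manip.hold(seconds).
- manip.solve_ik(position, orientation): joint angles nearest the present ones, or None.
- manip.camera(name): name is "scene" or "top"; returns a dict with "image" (384x512x3 uint8, red, green, blue), "fx", "fy", "cx", "cy" (pixels), "k1" (the pictures are not rectified: a ray, as slopes to the right and down, at radius r is drawn at 1 + k1 r^2 times it, then the intrinsics apply), "cam_to_world" (4x4, takes a point from camera to world coordinates). Camera axes: x right, y down, z forward; pixel columns grow to the right and rows downward; lengths in m; the calibration is good to about 2 mm. A picture is of the moment at which its call begins. There is no depth.
A pose or a line that the arm cannot do raises manip.IKError and nothing moves.
- manip.sign_off(): hands the job in, once; it reports no verdict.
Readings, each from a call of its own:
- manip.get_time(): time.
- manip.get_joint_positions(): joint angles.
- manip.get_joint_vel(): joint speeds.
- manip.get_tau(): joint torques, N m.
- manip.get_position(): TCP position.
- manip.get_ee_rot(): TCP orientation.
- manip.get_contact_force(): force on the tool from outside, world axes, zero at the start.
- manip.get_torque(): the same for the moment, N m.
- manip.get_width(): finger opening in m.
Only numpy, scipy, OpenCV 4.12 (cv2) and the standard library are available. Lean on these libraries where they do the work, as an engineer would, in place of code of your own. Each camera call takes 0.05 s, during which the arm holds its last target.

## Task

Get the herb mill on the dispensary counter ready for a hand-held pulse: press its round key, then its long key, then its square key, one at a time, each fully down and let up again. Then set the loose lid into the bowl with its two ears through the two notches, and twist it clockwise (from above) against the spring until the handle bar is in line with the tall pin, halfway to the lock; never turn it on to the lock click, press no key once the lid is in, and leave the jar and the weight alone. Finish while still gripping the lid's handle and holding it still there: the spring turns it back if you let go.

Things in the scene. Friction and masses are not known exactly. Their poses are not given: they have to be found in the camera images.
- mill: herb mill, fixed: white housing 270 x 180 mm, flat top 70 mm high; round steel bowl (outer radius 66 mm, rim 132 mm high) at its rear, three black keys on its front deck 130 mm from the bowl's axis. Origin on the counter below the bowl's axis, z up, -x towards the keys. Lid twists clockwise from above; handle along mill x when it drops in, half twist 0.5 rad on, lock click near 0.9 rad.
- bowl_mouth (a point): centre of the bowl's mouth, 132 mm above the counter, level with the top of the rim's flat collar (5 mm thick, inner radius 46 mm, closed over the ring out to the wall at 60 mm) with two notches 24 mm wide, at the mill's +x and -x, for the lid's ears
- seat (a point): point on the bowl's axis, 115 mm above the counter, where the lid's underside rests when in (on the drive ring)
- mark_half: tall steel pin on the bowl's rim, 6 mm thick, 16 mm high, 63 mm from the bowl's axis, between a low round pip (open, at +x notch) and a square block (lock, 1.0 rad clockwise of the pip). Frame: origin as the mill's (NOT at the pin), x from the bowl's axis towards the pin = mill x turned 0.5 rad clockwise. At half twist the handle bar lies along this x, either way round.
- drive_ring (a joint): sprung ring in the bowl, turned by the lid's ears between its dogs (3 mm play each side of an ear: it can lag the lid by 0.06 rad). 0 open, grows clockwise from above, 0.44 to 0.5 at half twist, lock click 0.85, stop 1.1 rad. Return torque 0.06 N m at 0, 0.16 N m at half twist.
- lid: loose lid, 0.25 kg: aluminium disc, radius 42 mm, 22 mm high, two ears at its foot along its x (out to 54 mm from the axis, 16 mm wide, 8 mm high), black handle bar on top, 64 mm along x, 18 mm thick (along y), from 22 to 58 mm above the underside. Origin: centre of the underside, z up. Same either way round. Starts upright on the counter.
- key_round_top (a point): centre of the top of the round key (24 mm diameter), at the mill's +y end of the row, 81 mm above the counter. The keys' tops stand 10 mm proud of the deck and 50 mm apart.
- key_square_top (a point): centre of the top of the square key (22 x 22 mm), the middle of the row, 81 mm above the counter
- key_long_top (a point): centre of the top of the long key (44 mm along the mill's x, 14 mm wide), at the mill's -y end of the row, 81 mm above the counter
- key_round (a joint): travel of the round key: 0 up, 0.006 m fully down; spring 1.6 N at the start, 4 N fully down
- key_square (a joint): travel of the square key, likewise
- key_long (a joint): travel of the long key, likewise
- jar: bystander: white jar with a wooden cap, 56 mm across, 85 mm high, beside the mill; origin under its centre
- weight: bystander: brass balance weight with a button top, 34 mm across, 50 mm high, near the lid; origin under its centre
Things that resemble listed ones, but are neither listed nor needed, are in the scene too. Leave any yellow look-alike of the lid alone.

How it is judged:
On the way, in this order (a step that is already met when the one before it is completed fails the run):
1. the round key is pressed down (value of joint key_round above 0.0045 m and value of joint each of key_long, key_square below 0.002 m), for 0.05 s.
2. then the long key alone (value of joint key_long above 0.0045 m and value of joint each of key_round, key_square below 0.002 m), for 0.05 s.
3. then the square key alone (value of joint key_square above 0.0045 m and value of joint each of key_round, key_long below 0.002 m), for 0.05 s.
4. then the lid sits in the bowl, ears through the notches (z of lid in the frame of mill below 0.119 m and horizontal distance between lid and mill below 0.007 m and angle between lid's own z axis and vertical below 0.08 rad), for 0.05 s.
At the end, for the whole second after the job is handed in: Lid in the bowl (within 5.5 mm of its seat, centred within 7 mm, tilt under 0.08 rad), drive ring at 0.25 to 0.75 rad, handle within 0.13 rad of the tall pin's direction, gripped by the fingers (over 1 N), ring still (under 0.2 rad/s), all keys up (angle between the x axis of lid and the x axis of mark_half, either way round below 0.13 rad and value of joint drive_ring between 0.25 and 0.75 rad and z of lid in the frame of mill between 0.112 and 0.1205 m and horizontal distance between lid and mill below 0.007 m and angle between lid's own z axis and vertical below 0.08 rad and contact force between the fingers and lid above 1 N and value of joint each of key_round, key_long, key_square below 0.002 m and velocity of joint drive_ring between -0.2 and 0.2 rad/s); the arm keeps its last pose, push and grip.
It fails at once if the lid is turned on to the lock click (drive ring past 0.85 rad) (value of joint drive_ring above 0.85 rad).
It fails at once if two keys are down at once (value of joint each of key_round, key_long above 0.003 m or value of joint each of key_round, key_square above 0.003 m or value of joint each of key_long, key_square above 0.003 m).
It fails at once if a key is pressed once the lid is in the bowl (horizontal distance between lid and mill below 0.01 m and z of lid in the frame of mill below 0.121 m and value of joint any of key_round, key_long, key_square above 0.003 m).
It fails at once if the jar or the weight is pushed away (30 mm) or tipped over (distance of any of jar, weight from where it was at the start of the episode above 0.03 m or angle between any of jar, weight's own z axis and vertical above 0.5 rad).
It also fails if it takes over 66 s, if anything falls off the work surface, if the arm or the gripper's body presses on something with over 40 N, if the wrist force passes 120 N, or if a joint passes its speed limit or range.

## Working session

There is one attempt and no reset: what is moved stays moved. The work goes in short steps, each a Python script; the robot and the scene stay as the last script left them, time stands still between calls to the robot, and variables do not carry over. Pictures are saved under pics/ and viewed, and the job is handed in when it is done.

```bash
mkdir -p pics; ls
python3 - <<'E'
from rig import manip
import cv2,numpy as np,pickle
for n in("scene","top"):
    c=manip.camera(n); cv2.imwrite(f"pics/{n}0.png",cv2.cvtColor(c["image"],cv2.COLOR_RGB2BGR))
    pickle.dump(c,open(f"{n}0.pkl","wb"))
    print(n,c["fx"],c["fy"],c["cx"],c["cy"],c["k1"]);print(np.round(c["cam_to_world"],4))
print(manip.get_time(),manip.get_position(),manip.get_ee_rot(),manip.get_width())
E
```

```text
pics
scene 348.5200273669402 348.5200273669402 258.07802715183203 191.54768823172353 -0.015767299793098537
[[ 0.0639  0.8593 -0.5075  1.0368]
 [ 0.998  -0.056   0.0309 -0.025 ]
 [-0.0019 -0.5085 -0.8611  0.7933]
 [ 0.      0.      0.      1.    ]]
top 482.29003311926965 482.29003311926965 258.4623256932143 188.3092766165562 0.05005503005308564
[[-0.0136 -0.995   0.0994  0.5159]
 [-0.9999  0.0142  0.0052  0.0296]
 [-0.0066 -0.0993 -0.995   1.2056]
 [ 0.      0.      0.      1.    ]]
0.1 [ 0.28219225 -0.55712799  0.25261382] [ 1.96055049  0.46965301 -1.96122123] 0.08538857196636865
```

View pics/scene0.png

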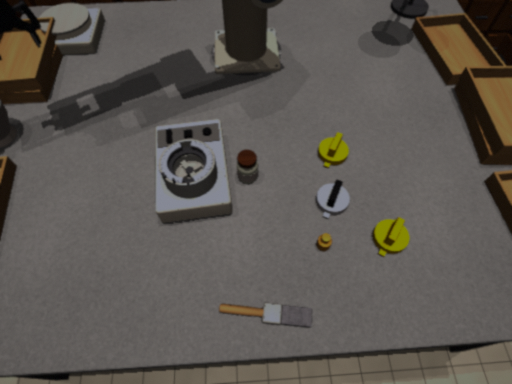

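View pics/top0.png

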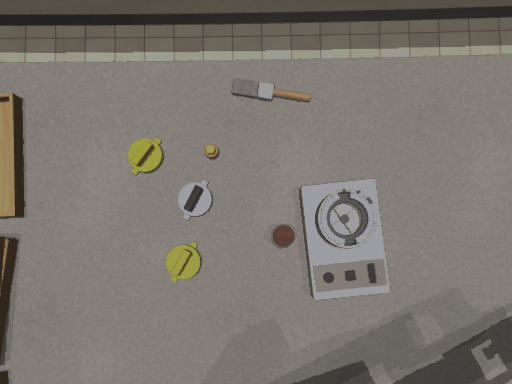

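In the top view the mill is at about (345,240), with round key (328,277), square key (350,275), long key (372,272). The jar is at (284,236) and the weight at (211,151). Candidates for the lid are the silver disc with the black bar at (195,200) and two yellow ones at (145,155) and (183,262). The silver one fits the description (aluminium, black handle). I'll check it and the mill in close crops.

Run:
```python
import cv2,numpy as np
a=cv2.imread("pics/top0.png")
m=cv2.resize(a[170:305,290:400],None,fx=4.4,fy=4.4,interpolation=cv2.INTER_CUBIC)
l=cv2.resize(a[170:230,165:225],None,fx=5,fy=5,interpolation=cv2.INTER_CUBIC)
m=cv2.convertScaleAbs(m,alpha=1.6); l=cv2.convertScaleAbs(l,alpha=1.5)
o=np.zeros((594,790,3),np.uint8); o[:m.shape[0],:m.shape[1]]=m[:594]; o[:300,488:788]=l
s=cv2.imread("pics/scene0.png")[110:225,150:240]
s=cv2.resize(s,None,fx=2.5,fy=2.5,interpolation=cv2.INTER_CUBIC); o[304:304+s.shape[0],500:500+s.shape[1]]=s
cv2.imwrite("pics/crop0.png",o)
```

```text
(no output)
```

View pics/crop0.png

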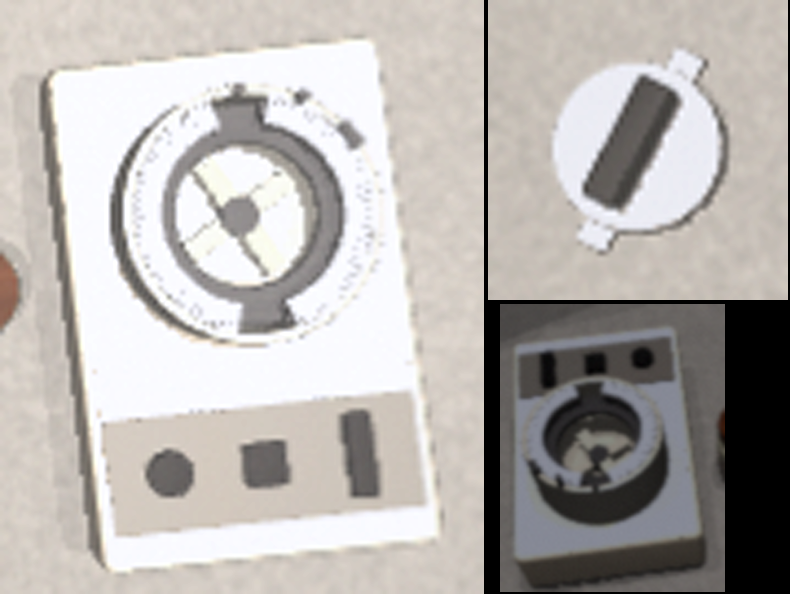

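The crop confirms the silver lid with the black bar. Its ears run to the upper right and lower left. It also shows the mill's pip, pin and block at the top of the rim, running clockwise. Next I'll measure by ray casting.

```bash
cat > h.py <<'E'
import numpy as np,cv2,pickle
def ray(c,uv):
    uv=np.atleast_2d(np.asarray(uv,float))
    K=np.array([[c["fx"],0,c["cx"]],[0,c["fy"],c["cy"]],[0,0,1]])
    p=cv2.undistortPoints(uv.reshape(-1,1,2),K,np.array([c["k1"],0,0,0,0.])).reshape(-1,2)
    T=np.array(c["cam_to_world"]); d=np.c_[p,np.ones(len(p))]@T[:3,:3].T
    return T[:3,3],d
def plane(c,uv,z):
    o,d=ray(c,uv); return (o+d*((z-o[2])/d[:,2])[:,None])
def proj(c,P):
    P=np.atleast_2d(P);T=np.array(c["cam_to_world"]);q=(P-T[:3,3])@T[:3,:3];s=q[:,:2]/q[:,2:]
    r2=(s**2).sum(1,keepdims=True); s=s*(1+c["k1"]*r2)
    return s*c["fx"]+[c["cx"],c["cy"]]
def blobs(m,amin=15):
    n,l,st,ce=cv2.connectedComponentsWithStats(m.astype(np.uint8),connectivity=4)
    return [(st[i,4],ce[i],st[i,:4],l==i) for i in range(1,n) if st[i,4]>=amin]
def rect_w(c,mask,z):  # world min-area rect of mask's contour on plane z
    cs,_=cv2.findContours(mask.astype(np.uint8),cv2.RETR_EXTERNAL,cv2.CHAIN_APPROX_NONE)
    k=max(cs,key=len).reshape(-1,2)
    w=plane(c,k,z)[:,:2]; (ce,sz,a)=cv2.minAreaRect((w*1000).astype(np.float32))
    return np.array(ce)/1000,sz,a
E
python3 - <<'E'
from h import *
for n,(x0,y0,x1,y1) in {"top":(315,262,382,290),"scene":(158,118,222,148)}.items():
    c=pickle.load(open(n+"0.pkl","rb")); im=c["image"]; g=im.max(2).astype(int)
    hsv=cv2.cvtColor(im,cv2.COLOR_RGB2HSV)
    print(n)
    th=65 if n=="top" else 40
    for b in blobs((g<th)&(np.indices(g.shape)[0]>y0)&(np.indices(g.shape)[0]<y1)&(np.indices(g.shape)[1]>x0)&(np.indices(g.shape)[1]<x1),8):
        print("key",b[0],b[1].round(1),b[2],plane(c,b[1],.081)[0].round(4),rect_w(c,b[3],.081))
    lx=(170,175,225,225) if n=="top" else (310,175,360,222)
    I=np.indices(g.shape); w=(I[0]>lx[1])&(I[0]<lx[3])&(I[1]>lx[0])&(I[1]<lx[2])
    for b in blobs((g<th)&w,20): print("handle",b[0],b[1].round(1),plane(c,b[1],.058)[0].round(4),rect_w(c,b[3],.058))
    for t in (130,150,165,180):
      for b in blobs((im.min(2)>t)&w,60): print("lid",t,b[0],b[1].round(1),rect_w(c,b[3],.022))
    print("white vals", im[240,305] if n=="top" else im[200,175], im[200,180] if n=="top" else im[210,335])
E
```

```text
top
key 95 [371.4 273.7] [368 265   8  18] [ 0.4281 -0.2204  0.081 ] (array([ 0.42865356, -0.22028867]), (39.468223571777344, 12.92636489868164), 5.864583969116211)
key 51 [350.4 275.7] [346 270   9  10] [ 0.424  -0.1725  0.081 ] (array([ 0.42673212, -0.17149196]), (18.59347915649414, 20.30501365661621), 89.43243408203125)
key 23 [330.4 278.7] [328 275   6   8] [ 0.4177 -0.1266  0.081 ] (array([ 0.41731049, -0.12682703]), (7.888901710510254, 17.271236419677734), 69.68836975097656)
handle 187 [193.2 198.1] [0.6092 0.1917 0.058 ] (array([0.60887805, 0.19189972]), (20.432706832885742, 60.6817512512207), 63.31822204589844)
lid 130 665 [194.3 199. ] (array([0.61135669, 0.19339053]), (83.27873229980469, 85.46517944335938), 20.303504943847656)
lid 150 549 [195.  198.4] (array([0.61106024, 0.19426549]), (78.36001586914062, 80.51585388183594), 17.683609008789062)
white vals [76 72 67] [156 156 162]
scene
key 57 [206.4 131.3] [203 128   8   8] [ 0.4235 -0.124   0.081 ] (array([ 0.42389523, -0.12391595]), (24.816768646240234, 18.578319549560547), 0.38643860816955566)
key 77 [168.5 136.1] [166 1
[... 178 characters left out ...]
278 -0.1737  0.081 ] (array([ 0.42762259, -0.17388116]), (25.531234741210938, 18.48551368713379), 1.9778884649276733)
key 25 [185.  144.8] [182 143   7   5] [ 0.4648 -0.1789  0.081 ] (array([ 0.46526306, -0.17875356]), (12.513411521911621, 15.471141815185547), 2.71964430809021)
handle 153 [334.1 193. ] [0.6198 0.1866 0.058 ] (array([0.61913531, 0.18693602]), (14.47351360321045, 77.17074584960938), 61.557010650634766)
lid 130 164 [323.8 193.9] (array([0.60164001, 0.16890273]), (25.679594039916992, 69.82852935791016), 70.41355895996094)
lid 130 181 [341.2 200.6] (array([0.62486279, 0.20752747]), (31.201793670654297, 72.54826354980469), 47.652523040771484)
white vals [134 138 150] [130 132 143]
```

```bash
cat >> h.py <<'E'
def circ(p):
    A=np.c_[2*p,np.ones(len(p))]; s=np.linalg.lstsq(A,(p**2).sum(1),rcond=None)[0]
    return s[:2],np.sqrt(s[2]+s[:2]@s[:2])
def hole(c,seed,z=.132,th=125,S=4,half=40):
    x0,y0=int(seed[0])-half,int(seed[1])-half
    g=c["image"][y0:y0+2*half,x0:x0+2*half].min(2)
    g=cv2.resize(g,None,fx=S,fy=S,interpolation=cv2.INTER_CUBIC)
    return g,x0,y0,S
def up2px(k,x0,y0,S): return (np.asarray(k,float)+.5)/S-.5+[x0,y0]
E
python3 - <<'E'
from h import *
for n,seed,keyc in (("top",(346,218),(350,275)),("scene",(189,168),(188,133))):
    c=pickle.load(open(n+"0.pkl","rb"))
    g,x0,y0,S=hole(c,seed)
    for th in ((100,125,145) if n=="top" else (80,100,120)):
        m=(g>th).astype(np.uint8)
        cs,h=cv2.findContours(m,cv2.RETR_LIST,cv2.CHAIN_APPROX_NONE)
        w0=plane(c,seed,.132)[0,:2]
        pts=[]
        for k in cs:
            w=plane(c,up2px(k.reshape(-1,2),x0,y0,S),.132)[:,:2]; pts.append(w)
        P=np.vstack(pts); ce=w0
        for _ in range(8):
            r=np.linalg.norm(P-ce,axis=1); q=P[abs(r-46)/1<1e9]
            q=P[abs(r-.046)<.004]; ce,rr=circ(q)
        print(n,th,"inner circle",ce.round(4),rr.round(4),len(q))
        # notch: points with r .050-.060
        d=P-ce;r=np.linalg.norm(d,axis=1);a=np.arctan2(d[:,1],d[:,0])
        for s in(0,np.pi):
            aa=np.angle(np.exp(1j*(a-s-.1)));k=(r>.049)&(r<.057)&(abs(aa)<.5)
            lo=aa[k&(aa<0)];hi=aa[k&(aa>0)]
            if len(lo) and len(hi): 
              t=(np.median((r*np.sin(aa))[k&(aa<0)]),np.median((r*np.sin(aa))[k&(aa>0)]))
              print("  notch",s,np.round(t,4))
    # keys
    g,x0,y0,S=hole(c,keyc,half=30)
    for th in ((75,90) if n=="top" else (35,45,55)):
        m=(g<th); print(n,"keys",th)
        for b in blobs(m,250):
            if b[0]<2500: print("  ",b[0],up2px(b[1],x0,y0,S).round(1),plane(c,up2px(b[1],x0,y0,S),.081)[0,:2].round(4))
    # housing
    im=c["image"].min(2)
    cs,_=cv2.findContours((im>(110 if n=="top" else 95)).astype(np.uint8),cv2.RETR_EXTERNAL,cv2.CHAIN_APPROX_NONE)
    for k in cs:
        if cv2.contourArea(k)>2500 and cv2.pointPolygonTest(cv2.convexHull(k),tuple(map(float,seed)),False)>0:
            w=plane(c,k.reshape(-1,2),.07)[:,:2]; print(n,"housing",cv2.minAreaRect((w*1000).astype(np.float32)))
E
```

```text
top 100 inner circle [ 0.5545 -0.1606] 0.0457 422
  notch 0 [-0.0125  0.0119]
  notch 3.141592653589793 [-0.0124  0.0123]
top 125 inner circle [ 0.5545 -0.1604] 0.0466 413
  notch 0 [-0.0138  0.0129]
  notch 3.141592653589793 [-0.0142  0.013 ]
top 145 inner circle [ 0.5545 -0.1604] 0.0474 423
  notch 0 [-0.0167  0.0217]
  notch 3.141592653589793 [-0.0169  0.0149]
top keys 75
   1994 [371.4 272.7] [ 0.4302 -0.2204]
   1501 [349.8 275. ] [ 0.4255 -0.1711]
   1347 [328.2 277.2] [ 0.4211 -0.1215]
top keys 90
   2305 [371.4 272.7] [ 0.4302 -0.2204]
   1717 [349.8 275.1] [ 0.4254 -0.1711]
   1513 [328.1 277.2] [ 0.4211 -0.1215]
top housing ((577.2547607421875, 39.689453125), (779.4696044921875, 1223.244140625), 0.008992810733616352)
scene 80 inner circle [ 0.5731 -0.156 ] 0.0463 209
scene 100 inner circle [ 0.5707 -0.155 ] 0.0463 226
scene 120 inner circle [ 0.567  -0.1544] 0.0466 242
scene keys 35
   903 [206.5 131.3] [ 0.4233 -0.1239]
   1170 [168.8 136.2] [ 0.4336 -0.2226]
   995 [187.7 133.5] [ 0.4276 -0.1732]
   1301 [176.8 151.8] [ 0.486  -0.1986]
   617 [196.8 150.1] [ 0.484  -0.1478]
   1140 [186.3 156.3] [ 0.5021 -0.174 ]
scene keys 45
   1059 [206.5 131.2] [ 0.4231 -0.1239]
   1179 [187.7 133.4] [ 0.4274 -0.1734]
   1386 [168.7 136.2] [ 0.4335 -0.2227]
scene keys 55
   1260 [206.5 131.2] [ 0.4231 -0.1239]
   1383 [187.7 133.3] [ 0.427  -0.1732]
   1629 [168.7 136.2] [ 0.4335 -0.2228]
scene housing ((618.9259033203125, 21.71783447265625), (683.0402221679688, 1169.6015625), 19.309247970581055)
```

The top view agrees with the given sizes: hole radius 46 mm, notches 24 mm wide, key pitch 49.5 mm, keys 129.4 mm from the bowl axis, mill yaw about 0.09. The scene view puts the keys about 2 mm away in x and y, which is within calibration. I'll press the keys at the mean position with the fingers shut.

```bash
cat >> h.py <<'E'
from scipy.spatial.transform import Rotation as Rn
def down(psi):  # jaws across a bar that lies along psi
    y=np.array([-np.sin(psi),np.cos(psi),0]); x=np.array([0,0,-1.]); 
    return Rn.from_matrix(np.c_[x,y,np.cross(x,y)]).as_rotvec()
E
python3 - <<'E'
from h import *
from rig import manip
for nm,p,psis in (("key",(.4265,-.1722,.12),(.09,.09+np.pi)),("lid",(.611,.1925,.049),(-.466,-.466+np.pi)),("bowl",(.5545,-.161,.17),(.09,.09+np.pi)),("half",(.5545,-.161,.17),(-.41,-.41+np.pi))):
    for s in psis:
        q=manip.solve_ik(np.array(p),down(s)); print(nm,round(s,2),None if q is None else np.round(q,2))
E
```

```text
key 0.09 [-0.41  0.41  2.07 -0.    0.66 -2.07]
key 3.23 [-0.41  0.41  2.07 -0.    0.66  1.07]
lid -0.47 [ 0.29  0.72  1.68 -0.    0.74 -0.82]
lid 2.68 [ 0.29  0.72  1.68 -0.    0.74  2.32]
bowl 0.09 [-0.3   0.46  1.79 -0.    0.88 -1.96]
bowl 3.23 [-0.3   0.46  1.79 -0.    0.88  1.18]
half -0.41 [-0.3   0.46  1.79 -0.    0.88 -1.46]
half 2.73 [-0.3   0.46  1.79 -0.    0.88  1.68]
```

Run:
```python
from h import *
from rig import manip
manip.command_gripper(0.0,40)
o=down(.09)
manip.move_to(np.array([.422,-.1228,.15]),o)
print(manip.get_time(),manip.get_position(),manip.get_width(),manip.get_contact_force())
manip.servo_line(np.array([.422,-.1228,.107]),o,rate=.12)
for z in np.arange(.106,.0935,-.001):
    manip.servo_line(np.array([.422,-.1228,z]),o,rate=.04)
    f=manip.get_contact_force(); p=manip.get_position(); print(round(z,4),p.round(4),f.round(2))
    if abs(f[2])>6: break
manip.hold(.1)
print(manip.get_contact_force())
manip.servo_line(np.array([.422,-.1228,.125]),o,rate=.12)
print(manip.get_time())
```

```text
2.575 [ 0.42250081 -0.12331216  0.15024342] 8.02071662989274e-05 [ 0.12817062 -0.12282926 -0.01559396]
0.106 [ 0.4224 -0.123   0.1066] [-0.57  0.44  0.23]
0.105 [ 0.422  -0.1228  0.1051] [0.66 0.89 0.08]
0.104 [ 0.422  -0.1228  0.1039] [-0.41 -0.23  0.47]
0.103 [ 0.4221 -0.1228  0.103 ] [ 0.14 -0.18  1.24]
0.102 [ 0.4221 -0.1228  0.102 ] [0.05 0.84 1.63]
0.101 [ 0.4221 -0.1228  0.101 ] [1.45 0.25 3.32]
0.1 [ 0.4221 -0.1228  0.1   ] [0.68 0.68 3.06]
0.099 [ 0.4221 -0.1228  0.099 ] [ 0.67 -0.41  2.63]
0.098 [ 0.4221 -0.1228  0.098 ] [1.04 0.38 3.36]
0.097 [ 0.4221 -0.1228  0.097 ] [ 0.43 -0.35  4.13]
0.096 [ 0.4221 -0.1228  0.0968] [-1.35  1.26 17.4 ]
[-3.36890423  0.59228953 17.35432081]
6.325
```

The round key touched at TCP z = 0.103 and bottomed at 0.097, which matches 81 mm and 6 mm of travel. Next are the long and square keys.

Run:
```python
from h import *
from rig import manip
o=down(.09)
for nm,(x,y) in (("long",(.432,-.2216)),("square",(.4265,-.1722))):
    manip.servo_line(np.array([x,y,.125]),o,rate=.15)
    manip.servo_line(np.array([x,y,.1045]),o,rate=.1)
    for z in (.1005,.0985,.097,.0963):
        manip.servo_line(np.array([x,y,z]),o,rate=.03)
        print(nm,z,manip.get_position().round(4),manip.get_contact_force().round(2))
    manip.hold(.15); print(manip.get_contact_force().round(2))
    manip.servo_line(np.array([x,y,.125]),o,rate=.1)
print(manip.get_time())
manip.servo_line(np.array([.4265,-.1722,.22]),o,rate=.25)
manip.command_gripper(.05,60)
manip.move_to(np.array([.611,.1925,.16]),down(-.466))
for n in("scene","top"):
    c=manip.camera(n); cv2.imwrite(f"pics/{n}1.png",cv2.cvtColor(c["image"],cv2.COLOR_RGB2BGR)); pickle.dump(c,open(n+"1.pkl","wb"))
print(manip.get_time(),manip.get_position(),manip.get_width())
a=cv2.imread("pics/scene1.png")[100:230,150:400]; b=cv2.imread("pics/top1.png")[100:300,130:400]
cv2.imwrite("pics/c1.png",np.vstack([cv2.resize(a,(560,290)),cv2.resize(b,(560,300))[:300]]))
```

```text
long 0.1005 [ 0.4323 -0.2215  0.1008] [1.64 1.69 2.57]
long 0.0985 [ 0.4323 -0.2216  0.0987] [1.64 1.83 3.43]
long 0.097 [ 0.4323 -0.2217  0.0971] [2.13 2.59 3.59]
long 0.0963 [ 0.4323 -0.2217  0.0969] [-0.08  3.45 11.94]
[ 0.21  2.77 10.4 ]
square 0.1005 [ 0.4269 -0.1726  0.1008] [ 1.16 -0.55  1.47]
square 0.0985 [ 0.4269 -0.1725  0.0987] [ 0.34 -3.51  3.34]
square 0.097 [ 0.4269 -0.1724  0.0971] [ 1.1  -3.5   3.42]
square 0.0963 [ 0.4269 -0.1724  0.0969] [-1.39 -1.2  10.71]
[-0.55 -1.9  11.51]
11.5667
14.2583 [0.61111068 0.19132136 0.16030022] 0.04992008272247314
```

View pics/c1.png

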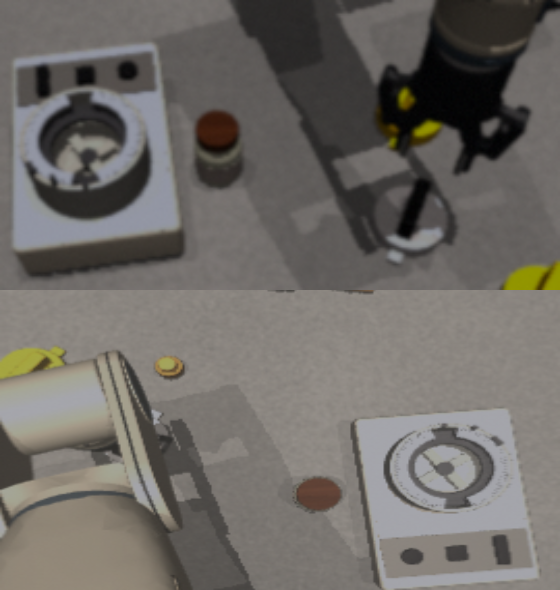

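All three keys bottomed at the expected height. The scene view shows the open fingers straddling the lid's bar at about (412,205) in the crop. I'll descend and grip.

Run:
```python
from h import *
from rig import manip
o=down(-.466); P=np.array([.611,.1925,.05])
manip.servo_line(P,o,rate=.1)
print(manip.get_position().round(4),manip.get_contact_force().round(2))
manip.command_gripper(0.0,60)
print(manip.get_position().round(4),manip.get_width(),manip.get_contact_force().round(2))
manip.servo_line(P+[0,0,.16],o,rate=.15)
print(manip.get_width(),manip.get_contact_force().round(2),manip.get_torque().round(2),manip.get_time())
# pose over bowl, held high, seen by cameras
manip.move_to(np.array([.555,-.1615,.25]),down(.09))
for n in("scene","top"):
    c=manip.camera(n); cv2.imwrite(f"pics/{n}2.png",cv2.cvtColor(c["image"],cv2.COLOR_RGB2BGR)); pickle.dump(c,open(n+"2.pkl","wb"))
print(manip.get_time(),manip.get_position().round(4),manip.get_width(),manip.get_contact_force().round(2))
a=cv2.imread("pics/scene2.png")[60:220,120:270]; b=cv2.imread("pics/top2.png")[150:310,280:430]
cv2.imwrite("pics/c2.png",cv2.convertScaleAbs(np.hstack([cv2.resize(a,(400,427),interpolation=2),cv2.resize(b,(400,427),interpolation=2)]),alpha=1.3))
```

```text
[0.6115 0.1927 0.0507] [-0.3   0.65  0.76]
[0.6115 0.1926 0.0508] 0.017159206160801865 [-0.36  0.22  6.42]
0.017141444467572136 [-0.09 -0.06 -2.62] [ 0.02  0.01 -0.06] 17.1167
18.5667 [ 0.5553 -0.1605  0.2497] 0.017042264746095583 [ 0.65 -0.14 -2.4 ]
```

View pics/c2.png

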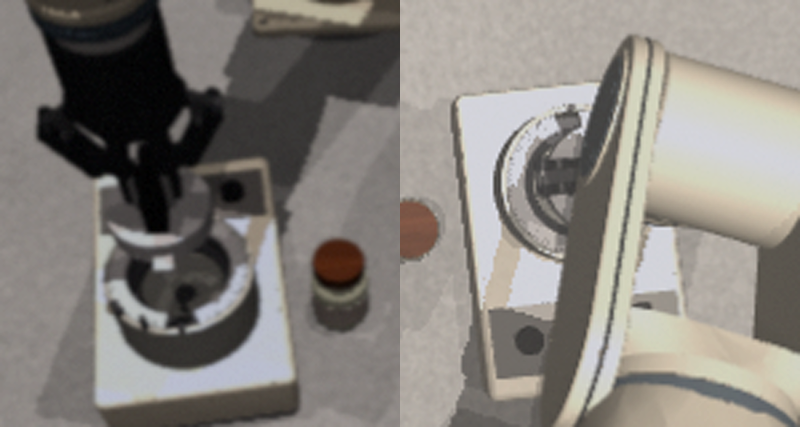

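The lid is held level (−2.5 N, so 0.25 kg), and its front ear shows at scene pixel about (181,158). I'll measure the ear against the notch in the same camera, so the calibration error cancels.

Run:
```python
from h import *
c=pickle.load(open("scene2.pkl","rb"));S=8
x0,y0,x1,y1=150,110,225,195
g=cv2.resize(c["image"][y0:y1,x0:x1],None,fx=S,fy=S,interpolation=cv2.INTER_CUBIC)
v=cv2.convertScaleAbs(g[:,:,::-1],alpha=1.5)
# overlay predictions
def mk(P,col):
    for q in proj(c,P): cv2.circle(v,tuple(int(t) for t in ((q-[x0,y0]+.5)*S)),2,col,-1)
tcp=np.array([.5553,-.1605,.2497-.0508]);ps=.09
R=np.array([[np.cos(ps),-np.sin(ps)],[np.sin(ps),np.cos(ps)]])
def pts(cen,lst): return np.array([[*(cen[:2]+R@np.array(l[:2])),cen[2]+l[2]] for l in lst])
mk(pts(tcp,[(.054,-.008,.008),(.054,.008,.008),(.054,-.008,0),(.054,.008,0)]+[(.042*np.cos(a),.042*np.sin(a),.022) for a in np.linspace(-3,3,25)]),(0,0,255))
m=np.array([.5545,-.1605,.132])
mk(pts(m,[(.060,-.012,0),(.060,.012,0),(.046,.012,0),(.046,-.012,0),(-.06,-.012,0),(-.06,.012,0)]+[(.066*np.cos(a),.066*np.sin(a),0) for a in np.linspace(-3,3,25)]),(0,255,0))
cv2.imwrite("pics/ov.png",v)
```

```text
(no output)
```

View pics/ov.png

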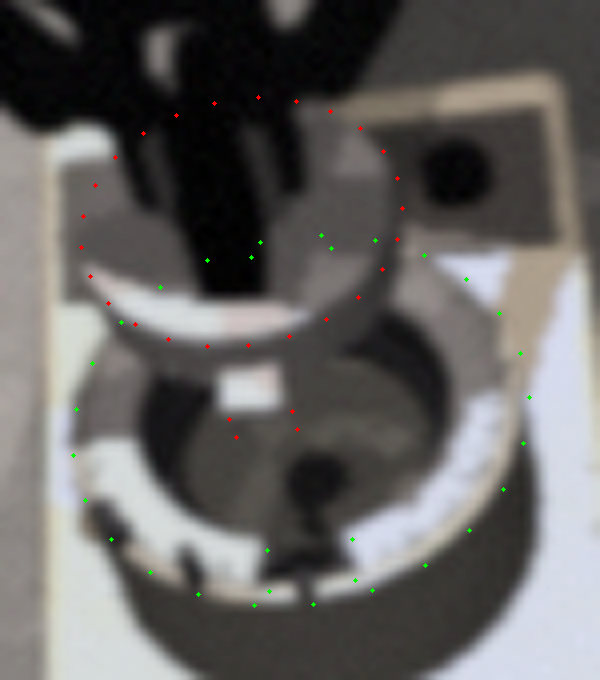

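The prediction overlay (red lid, green bowl) is offset from the picture by about 1 px for both bodies, so lid and bowl agree to about 1 mm. I'll lower to just above the rim, with small corrections, and look again.

Run:
```python
from h import *
from rig import manip
manip.servo_line(np.array([.5542,-.1602,.193]),down(.09),rate=.1)
manip.hold(.2)
p=manip.get_position(); print(p.round(4),manip.get_contact_force().round(2),manip.get_time(), Rn.from_rotvec(manip.get_ee_rot()).as_matrix().round(3).tolist())
c=manip.camera("scene"); pickle.dump(c,open("scene3.pkl","wb"));S=8
x0,y0,x1,y1=150,110,225,195
v=cv2.convertScaleAbs(cv2.resize(c["image"][y0:y1,x0:x1],None,fx=S,fy=S,interpolation=cv2.INTER_CUBIC)[:,:,::-1],alpha=1.6)
cv2.imwrite("pics/ov3.png",v)
```

```text
[ 0.5547 -0.1604  0.1938] [ 0.67 -0.68 -3.1 ] 19.4833 [[0.001, -0.09, 0.996], [-0.0, 0.996, 0.09], [-1.0, -0.001, 0.001]]
```

View pics/ov3.png

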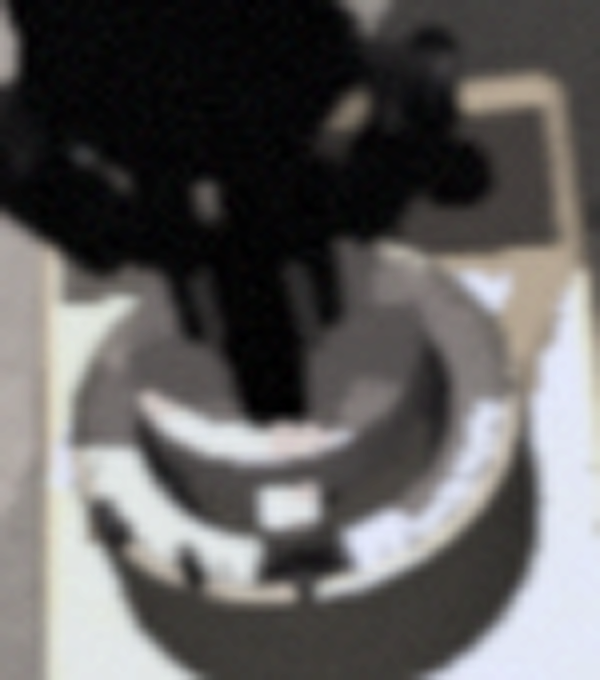

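The ear centre is at crop u=289 (v=505). Extrapolated down to rim height it lands at about u=302, against a notch centre of about 306. That is 1.2 mm off laterally, and radially it matches. I'll shift +1 mm in y and lower with a force watch.

Run:
```python
from h import *
from rig import manip
o=down(.09)
manip.servo_line(np.array([.5542,-.1592,.188]),o,rate=.05)
for z in np.arange(.185,.1635,-.0025):
    manip.servo_line(np.array([.5542,-.1592,z]),o,rate=.04)
    f=manip.get_contact_force();p=manip.get_position();print(round(z,4),p.round(4),f.round(1),manip.get_torque().round(2))
    if f[2]>6: break
print(manip.get_time(),manip.get_width())
c=manip.camera("scene"); pickle.dump(c,open("scene4.pkl","wb"));S=8
x0,y0,x1,y1=150,110,225,195
v=cv2.convertScaleAbs(cv2.resize(c["image"][y0:y1,x0:x1],None,fx=S,fy=S,interpolation=cv2.INTER_CUBIC)[:,:,::-1],alpha=1.6)
cv2.imwrite("pics/ov4.png",v)
```

```text
0.185 [ 0.554  -0.1592  0.1847] [-0.7  1.4 -2.4] [ 0.01  0.03 -0.05]
0.1825 [ 0.5541 -0.1592  0.1823] [-0.8  0.4 -1.5] [ 0.05  0.   -0.05]
0.18 [ 0.5541 -0.1591  0.1798] [-0.3  0.9 -2.7] [-0.01 -0.02 -0.02]
0.1775 [ 0.5541 -0.1592  0.1773] [ 0.3  0.1 -2.7] [-0.   -0.    0.02]
0.175 [ 0.5541 -0.1592  0.1748] [-0.4 -0.3 -2.1] [-0.   -0.02  0.06]
0.1725 [ 0.5541 -0.1592  0.1723] [-0.2  0.7 -2.8] [ 0.05  0.03 -0.  ]
0.17 [ 0.5541 -0.1591  0.1698] [-0.4 -0.1 -1.9] [-0.04 -0.02 -0.03]
0.1675 [ 0.5541 -0.1592  0.1673] [ 0.6 -0.1 -1.8] [ 0.04  0.   -0.02]
0.165 [ 0.5546 -0.1593  0.1657] [-2.4  0.4  4.1] [0.15 0.26 0.02]
22.0333 0.01702887281338928
```

View pics/ov4.png

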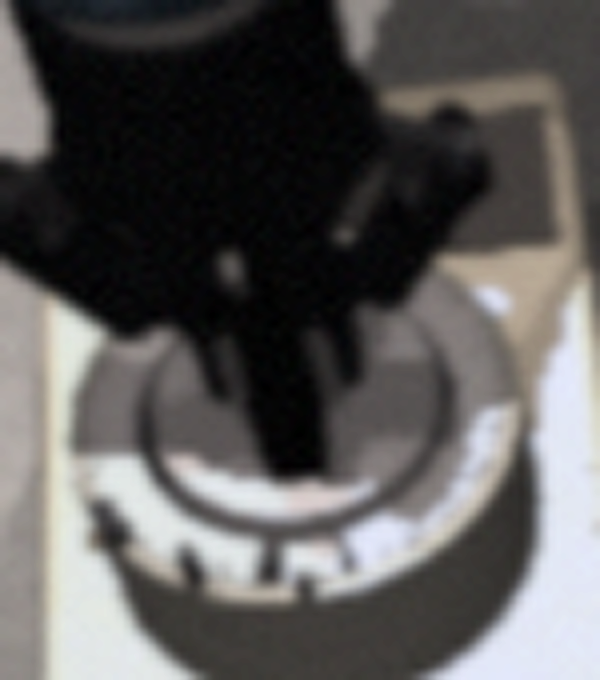

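It seated with contact at TCP z = 0.1657, where 0.1658 was expected, so the lid underside is at 0.115. The picture shows the disc centred in the hole with the ear in the notch. Now I'll twist clockwise in small steps.

Run:
```python
from h import *
from rig import manip
P=np.array([.5543,-.1592,.1655])
for a in (.08,.16,.24,.32,.40,.46,.50):
    manip.move_to(P,down(.09-a)); manip.hold(.1)
    R=Rn.from_rotvec(manip.get_ee_rot()).as_matrix()
    print(a,"yaw",round(float(np.arctan2(-R[0,1],R[1,1])),4),manip.get_position().round(4),manip.get_contact_force().round(1),manip.get_torque().round(2),round(manip.get_time(),2))
print(manip.get_width())
for n,(x0,y0,x1,y1),S in (("scene",(150,110,225,195),7),("top",(305,170,395,250),4)):
    c=manip.camera(n); pickle.dump(c,open(n+"5.pkl","wb"))
    v=cv2.convertScaleAbs(cv2.resize(c["image"][y0:y1,x0:x1],None,fx=S,fy=S,interpolation=cv2.INTER_CUBIC)[:,:,::-1],alpha=1.6)
    cv2.imwrite(f"pics/{n}5.png",v)
```

```text
0.08 yaw 0.012 [ 0.5546 -0.1595  0.1658] [-1.  -2.   3.3] [-0.19  0.04  0.06] 22.43
0.16 yaw -0.0675 [ 0.5546 -0.1595  0.1657] [-0.4 -3.6  4. ] [-0.56 -0.01  0.16] 22.78
0.24 yaw -0.1471 [ 0.5547 -0.1596  0.1657] [ 0.7 -5.4  3.2] [-0.85 -0.17  0.13] 23.13
0.32 yaw -0.2272 [ 0.5547 -0.1597  0.1657] [ 1.8 -5.9  3.1] [-0.92 -0.15  0.09] 23.48
0.4 yaw -0.307 [ 0.5548 -0.1598  0.1658] [ 1.6 -6.6  3.1] [-1.02 -0.17  0.14] 23.83
0.46 yaw -0.367 [ 0.5548 -0.1598  0.1658] [ 2.8 -6.3  2.8] [-1.08 -0.18  0.13] 24.18
0.5 yaw -0.4069 [ 0.5548 -0.1599  0.1658] [ 1.1 -7.9  2.7] [-1.14 -0.19  0.23] 24.53
0.01691168918481498
```

View pics/scene5.png

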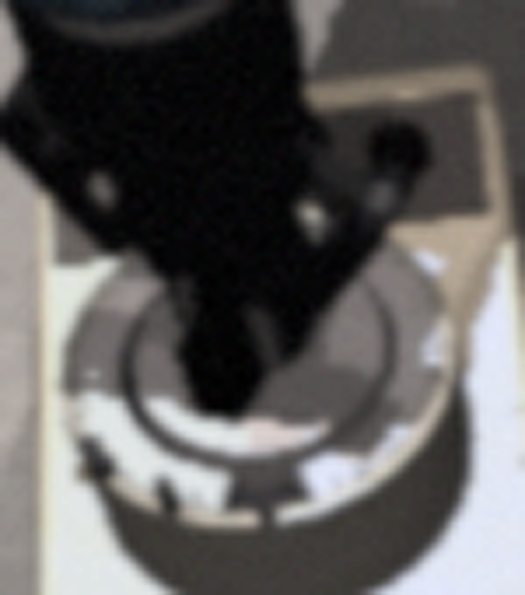

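View pics/top5.png

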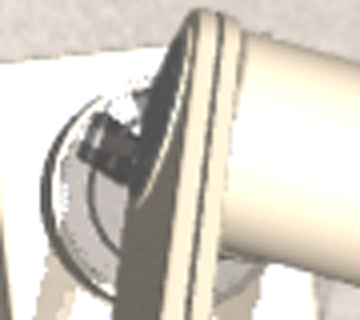

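The tool is at yaw −0.407 with no sign of slip, though a sideways force of about 8 N has built up. I'll check the pin's direction by ray, relieve the side load, and check the handle direction in the picture.

Run:
```python
from h import *
from rig import manip
c=pickle.load(open("top0.pkl","rb"));m=np.array([.5545,-.1605])
for nm,px,z in (("pip",(239/4.4+290,90/4.4+170),.137),("pin",(303/4.4+290,97/4.4+170),.146),("block",(350/4.4+290,134/4.4+170),.138)):
    d=plane(c,np.array(px)-.4,z)[0,:2]-m; print(nm,d.round(4),np.linalg.norm(d).round(4),np.arctan2(d[1],d[0]).round(3))
for y in (-.1598,-.1605):
    manip.servo_line(np.array([.5543,y,.1655]),down(-.41),rate=.02); manip.hold(.2)
    R=Rn.from_rotvec(manip.get_ee_rot()).as_matrix()
    print(y,"yaw",round(float(np.arctan2(-R[0,1],R[1,1])),4),manip.get_position().round(4),manip.get_contact_force().round(1),manip.get_torque().round(2),round(manip.get_time(),2),manip.get_width())
c=manip.camera("scene"); pickle.dump(c,open("scene6.pkl","wb"));S=8
x0,y0,x1,y1=150,110,225,195
v=cv2.convertScaleAbs(cv2.resize(c["image"][y0:y1,x0:x1],None,fx=S,fy=S,interpolation=cv2.INTER_CUBIC)[:,:,::-1],alpha=2.2)
p=manip.get_position()
for ps,col in ((-.41,(0,255,0)),(-.28,(0,0,255)),(-.54,(255,0,0))):
    u=np.array([np.cos(ps),np.sin(ps)]);n=np.array([-u[1],u[0]])
    for z,hl in ((.173,.032),(.137,.032)):
        for s in(-.009,0,.009):
            q=proj(c,[*(p[:2]+u*hl+n*s),z])[0]; cv2.circle(v,tuple(int(t) for t in ((q-[x0,y0]+.5)*S)),3,col,-1)
cv2.imwrite("pics/ov6.png",v)
```

```text
pip [0.0615 0.0061] 0.0618 0.099
pin [ 0.0567 -0.0241] 0.0616 -0.402
block [ 0.0385 -0.0485] 0.0619 -0.901
-0.1598 yaw -0.4087 [ 0.5548 -0.16    0.1657] [ 2.5 -4.9  3.2] [-0.76 -0.38  0.18] 25.08 0.017009870492947433
-0.1605 yaw -0.4098 [ 0.5547 -0.1602  0.1657] [2.5 0.7 4.6] [ 0.07 -0.62  0.17] 25.53 0.016838386705484702
```

View pics/ov6.png

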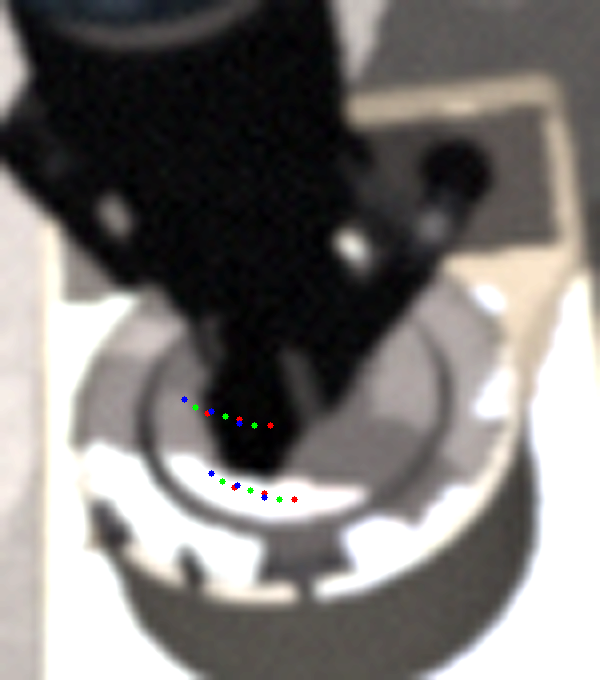

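Pin direction is −0.402 rad and pip is +0.099, exactly 0.5 apart. The tool and handle sit at −0.410. The picture shows the +x notch at (305,545) clear of the ear, so the ears are under the collar. The bar's end is centred on the half-twist prediction laterally (252 against 250). The side load is gone, and the yaw moment of 0.17 N m matches the spring at half twist. The bar's end appears about 3 px higher in the picture than predicted. Camera bias explains only about 1 px of that, but the disc is held within 4 mm by the collar. I'll do a short stillness check and hand in.

Run:
```python
from h import *
from rig import manip
manip.hold(.4)
R=Rn.from_rotvec(manip.get_ee_rot()).as_matrix()
print(np.arctan2(-R[0,1],R[1,1]),R[2,0],manip.get_position().round(4),manip.get_contact_force().round(1),manip.get_torque().round(2),manip.get_width(),abs(manip.get_joint_vel()).max(),manip.get_time())
manip.sign_off()
```

```text
-0.4098408278261994 -0.9999996945166959 [ 0.5546 -0.1602  0.1657] [ 3.8 -0.2  6.7] [ 0.09 -0.56  0.13] 0.01718216314157752 0.0020817608794026325 25.9833
the job is handed in; nothing more can be done
```

I pressed the round, long and square keys in turn, set the silver lid into the bowl, and twisted it 0.5 rad clockwise. I then handed the job in at 26.0 s, still gripping the handle. The sign-off gives no verdict, so success is judged from my own checks.

**What the last checks showed:**
- **Keys:** each key bottomed at the expected height, pushed past its 4 N spring force, and I backed the tool off after each one.
- **Seat:** the lid's underside came to rest at 115 mm, and its ear was clear of the notch after the twist.
- **Handle angle:** the gripper was at −0.410 rad and the tall pin measured −0.402 rad.
- **Spring:** the moment about the vertical read 0.13–0.18 N m, which fits the 0.16 N m expected at half twist.
- **Holding:** the arm was still and the tool vertical. The finger opening was 17 mm on the 18 mm bar with a 60 N grip.

**What disagreed:**
- The two cameras differed by about 2 mm on the key positions.
- In the last picture the near end of the bar sat about 3 px from where I predicted. Camera bias explains about 1 px of that. The collar still keeps the lid within 4 mm of centre, inside the 7 mm allowed.
- A side force of about 8 N built up during the twist. I moved the gripper about 1 mm to relieve it before handing in.

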